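# Pull the orange filter cartridge from the changer

### The job

Pull the orange-gripped filter cartridge out through the side opening of the white filter changer (its top is roofed over) and set it down flat inside the grey tray, grip standing upright. Do not drop it, and leave the blue cartridge where it is.

Things in the scene. Friction and masses are not known exactly. Their poses are not given: they have to be found in the camera images.
- cart_orange: Filter cartridge, grey body, orange grip; 56-112 g, 100 mm long. Origin: mid-length, on its underside; +x from body to grip, z up. Body x -50..+10, 36 wide (y), 24 high. Orange face plate x +10..+16, 44 wide, 32 high. Grip: upright plate x +16..+50, 16 thick in y, z 0..50, clear on both sides; pinch it across y. Starts fully home in either bay of the changer; slides freely, no latch.
- cart_blue: The same cartridge with a blue grip and face plate (same sizes and axes), home in the other bay. It stays there.
- changer: White box fixed to bench, 80 (x) by 156 (y) by 42 mm high; origin: centre of underside, z up. Two bays at y +45 and -45, roofed, open only at the +x face (x +40, away from the robot): 42 wide, 28 high, floor 4 above bench, 66 deep. A cartridge at home is parallel to the changer, its origin at x +31, z +4, grip outside; it is free once pulled 60 mm straight along the changer's +x.
- tray: Shallow grey open tray fixed to the bench, 200 (x) by 140 (y) by 22 mm high, walls 5, inner floor 5 above the bench; origin: centre of its underside, z up. It stands left or right of the changer. A phone (8 high) lies on the other side; a computer mouse (33 high) lies beyond the changer, at least 0.72 m from the robot.
Things that resemble listed ones, but are neither listed nor needed, are in the scene too. Of the things like the cart_orange, leave any that is pink; of the rest the smaller one is meant.

How it is judged:
On the way:
1. the orange cartridge is drawn out of its bay (x of cart_orange in the frame of changer above 0.088 m), for 0.1 s.
At the end, for the whole second after the job is handed in: The orange cartridge lies at rest inside the tray, its underside on the tray floor (origin less than 12 mm above the tray's underside and within the tray walls), upright within 10 degrees; the blue cartridge is within 12 mm of where it started (z of cart_orange in the frame of tray between 0 and 0.012 m and x of cart_orange in the frame of tray between -0.095 and 0.095 m and y of cart_orange in the frame of tray between -0.065 and 0.065 m and angle between cart_orange's own z axis and vertical below 0.175 rad and linear speed of cart_orange below 0.02 m/s and distance of cart_blue from where it was at the start of the episode below 0.012 m); the robot touches nothing.
It fails at once if the blue cartridge is moved by more than 12 mm (distance of cart_blue from where it was at the start of the episode above 0.012 m).
It fails at once if the orange cartridge is let go more than 30 mm above the bench (dropped) (height (world z) of cart_orange above 0.03 m and contact force between the fingers and cart_orange below 0.02 N).
It also fails if it takes over 40 s, if anything falls off the work surface, if the arm or the gripper's body presses on something with over 40 N, if the wrist force passes 120 N, or if a joint passes its speed limit or range.

### The arm

A 6-joint arm with a two-finger parallel gripper is mounted at the origin on the work surface. World frame = base frame: x ahead of the robot, y to its left, z up, the work surface at z = 0. Lengths are in m, angles in rad, forces in N, time in s.
With the tool pointing down it reaches from about 0.375 to 0.975 m from the base axis. Payload 3.8 kg.
Tool frame: the origin (TCP) lies midway between the tips of the shut fingers; the grasp point (between the pads) lies 19 mm behind it; z points along the fingers, y is the line along which they close (so a half turn about z gives the same grasp; the last joint's range is limited). The gripper opens to 85 mm and grips with 20 to 120 N. Pads are 22 mm wide; open, the fingers measure 114 mm over their backs; the gripper's body (76 mm by 85 mm) begins 54 mm behind the grasp point. The pads swing forward as they close: fully open they stand 13 mm farther back than shut.
Start: joints at [1.24, 0.264, 1.604, -0, 1.274, -0.037], TCP at [0.195, 0.646, 0.231] pointing down, gripper open.
Joint ranges: [-2.63, 2.63], [-0.94, 2.18], [0.31, 2.57], [-1.31, 4.45], [0, 2.66], [-2.55, 2.55]. Speed limits (rad/s): [2.57, 2.57, 3.14, 3.14, 3.14, 3.14].

### API

Orientations are given as a rotation vector (axis times angle).
In Python, from workcell import bot gives the robot as it stands.
- The arm moves only by the tool jog_arm, never from a script. Its argument "motion" is a list of rows, each a list of 5 numbers: the opening, from -1 (shut) to 1 (fully open), then the shift along the tool's x, y, z in mm, then the turn about the tool's z in degrees. In form: [[claw, x, y, z, twist], ...]. A call has 1 to 10 rows; each row shifts and turns the commanded pose from where the row before left it, along the tool's axes as they then stand; what a row does not reach is not made up. A row lasts 1/12 s, in which the tool goes at most 41.7 mm and 7.16 degrees, less where a joint would pass 70% of its speed; a pose out of reach is approached as far as the arm can. A call with a gripper value outside its range is refused whole. The fingers move at their own pace and stop on an object; "force" is the grip in N (left out, the last holds). Time passes only in rows, so rows that do not move let the fingers close. It gives the time, the measured TCP pose, the force, the opening and the grip force at its end, in the units of the state.
- bot.read_state(): the state, without advancing time (a new reading comes with each control period).
- bot.read_camera(name): name is "scene" or "side" or "wrist"; returns (picture, depth): 480x640x3 uint8, red, green, blue; 480x640 float32, m along the optical axis (not along the pixel's ray), 0 where there is no reading.
- bot.get_calibration(name): a dict with "vfov" (degrees; the focal length in pixels is half the picture's height over the tangent of half this angle, whatever the lens; pixels are square), "cx", "cy" (the principal point, pixels), "rvec" (rotation vector, rad) and "tvec" (3), from world to camera coordinates, as OpenCV has them; the wrist camera has in their place "tool_from_camera" (4x4, takes a point from camera to tool coordinates, whose origin is the TCP and whose axes are the flange's). Camera axes: x right, y down, z forward; pixel columns grow to the right and rows downward; lengths in m; the calibration is good to about 2 mm. The wrist camera is an equidistant fisheye: a pixel r from the principal point sees the ray r / f radians off the axis. A picture is of the moment at which its call begins: read the wrist's pose just before it. get_calibration takes no time and is no camera call.
- bot.finish_job(): hands the job in; it is judged then, once.
The state is a dict: "time": time; "q": joint angles; "joint_vel": joint speeds; "joint_torque": joint torques, N m; "tool_pos": TCP position; "tcp_rot": TCP orientation; "wrist_force": force on the tool from outside, world axes, zero at the start; "torque": the same for the moment, N m; "width": opening from 0.0 (shut) to 1.0 (fully open); "grip_force": force on a finger pad.
Only numpy, scipy, OpenCV 4.12 (cv2) and the standard library are available. Lean on these libraries where they do the work, as an engineer would, in place of code of your own. Each camera call takes 0.05 s, during which the arm holds its last target. There are 200 camera calls.

## Working session

There is one attempt and no reset: what is moved stays moved. The work goes in short steps, Python scripts to look and compute and a tool call to move; the robot and the scene stay as the last step left them, time stands still between calls to the robot, and variables do not carry over. Pictures are saved under pics/ and viewed, at most 10 in all, crops included, and the job is handed in when it is done.

Besides the shell and the picture viewer there is one more tool, called by a JSON object that holds its "api" and its "payload", one argument or row to a line. jog_arm: Moves the arm, as the interface text tells. Its arguments: {"type":"object","properties":{"motion":{"type":"array"},"force":{"type":"number"}},"required":["motion"]}

```bash
mkdir -p pics; cat > h.py <<'E'
import numpy as np, cv2
from scipy.spatial.transform import Rotation as R
from workcell import bot
def grab(n,tag):
    s=bot.read_state(); p,d=bot.read_camera(n)
    cv2.imwrite(f'pics/{tag}.png',cv2.cvtColor(p,cv2.COLOR_RGB2BGR)); np.savez(f'pics/{tag}.npz',p=p,d=d,pos=s['tool_pos'],rot=s['tcp_rot'])
    return p,d
def pts(n,tag,uv,z=None):
    """world points of pixels: by depth, or by ray onto plane z"""
    D=np.load(f'pics/{tag}.npz'); c=bot.get_calibration(n)
    uv=np.atleast_2d(uv).astype(float); f=240/np.tan(np.radians(c['vfov']/2))
    a=(uv-[c['cx'],c['cy']])/f
    if n=='wrist':
        r=np.linalg.norm(a,axis=1,keepdims=True)+1e-9
        ray=np.hstack([a*np.tan(r)/r,np.ones((len(a),1))])
        T=np.array(c['tool_from_camera']); Rt=R.from_rotvec(D['rot']).as_matrix()
        M=Rt@T[:3,:3]; o=Rt@T[:3,3]+D['pos']
    else:
        ray=np.hstack([a,np.ones((len(a),1))])
        Rc=R.from_rotvec(np.ravel(c['rvec'])).as_matrix(); M=Rc.T; o=-Rc.T@np.ravel(c['tvec'])
    w=ray@M.T
    if z is None:
        k=D['d'][uv[:,1].astype(int),uv[:,0].astype(int)][:,None]
    else: k=((z-o[2])/w[:,2])[:,None]
    return o+k*w
E
python3 - <<'E'
from h import *
for n in ('scene','side'): grab(n,n+'0')
a=np.hstack([cv2.imread('pics/scene0.png'),cv2.imread('pics/side0.png')])
print(bot.read_state()['tcp_rot'], bot.get_calibration('scene'),bot.get_calibration('side'))
E
```

```text
[-0.45980585 -3.10739406  0.00318381] {'vfov': 49.878576268224705, 'cx': 320.11897394126817, 'cy': 238.1664338042832, 'rvec': array([ 2.07556092,  1.38204289, -0.50764888]), 'tvec': array([-0.22612491, -0.36239014,  1.53931251])} {'vfov': 45.1176355690005, 'cx': 327.4178574805318, 'cy': 236.44682293659775, 'rvec': array([ 2.07372058, -0.05260563,  0.03346176]), 'tvec': array([-0.55915164,  0.06268615,  1.03811827])}
```

View pics/scene0.png

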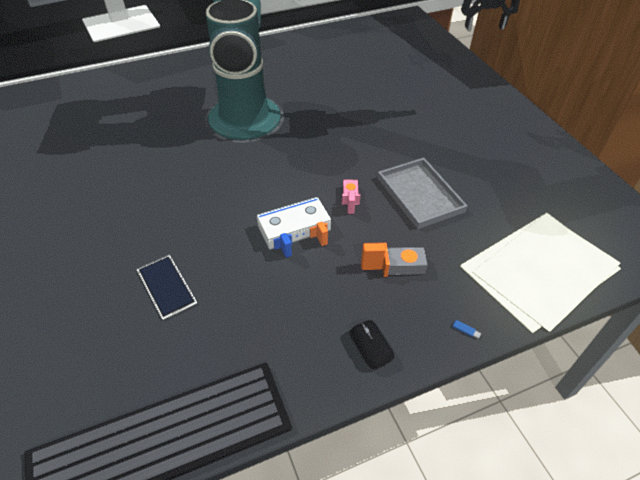

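View pics/side0.png

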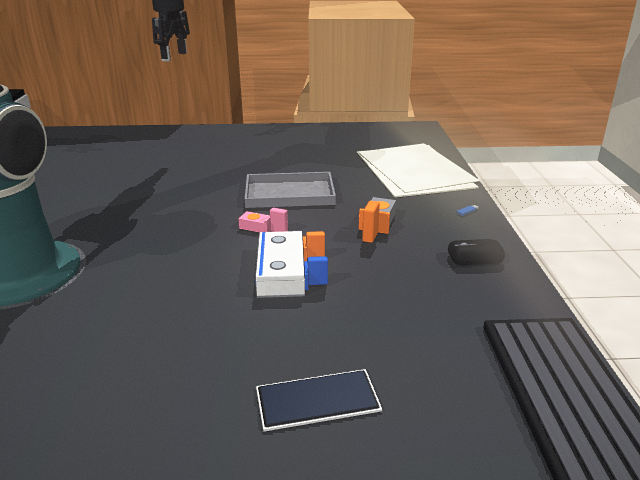

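Scene view candidates: the orange grip in the changer at (322,234), a loose larger orange/grey cartridge at (375,257)–(410,260), and a pink one at (350,190). I choose the one in the changer: it isn't pink, it is the smaller, and it is home in a bay beside the blue one. The tray is at (422,192), on the robot's left.

```bash
python3 - <<'E'
from h import *
for n in ('scene','side'):
    D=np.load(f'pics/{n}0.npz'); p=D['p']; hsv=cv2.cvtColor(p,cv2.COLOR_RGB2HSV)
    v,u=np.mgrid[:480,:640]; uv=np.c_[u.ravel(),v.ravel()]; P=pts(n,n+'0',uv)
    np.save(f'pics/{n}P.npy',P); H=hsv.reshape(-1,3); ok=D['d'].ravel()>0
    on=ok&(P[:,0]>.3)&(P[:,0]<1.0)&(abs(P[:,1])<.4)
    def comp(name,m,zlo,zhi,amin=20):
        m=(m&on&(P[:,2]>zlo)&(P[:,2]<zhi))
        k,l,st,c=cv2.connectedComponentsWithStats(m.reshape(480,640).astype(np.uint8))
        for i in range(1,k):
            if st[i,4]<amin: continue
            q=P[l.ravel()==i]; r=cv2.minAreaRect((q[:,:2]*1000).astype(np.float32))
            print(n,name,c[i].round(),st[i,4],'mean',q.mean(0).round(3),'zmax',np.percentile(q[:,2],98).round(3),'rect',np.round(r[0]),np.round(r[1]),round(r[2],1))
    comp('orange',(H[:,0]>5)&(H[:,0]<18)&(H[:,1]>150)&(H[:,2]>100),.045,.1,8)
    comp('blue',(H[:,0]>100)&(H[:,0]<130)&(H[:,1]>150)&(H[:,2]>80),.047,.1,8)
    comp('white roof',(H[:,1]<60)&(H[:,2]>150),.034,.055)
    comp('tray',(H[:,1]<60)&(H[:,2]>50),.012,.03,100)
    comp('traydark',(H[:,1]<80),.003,.030,300)
i=cv2.imread('pics/scene0.png')[150:290,230:450]; cv2.imwrite('pics/crop.png',cv2.resize(i,None,fx=3.6,fy=3.6,interpolation=cv2.INTER_CUBIC))
E
```

```text
scene orange [322. 228.] 90 mean [0.543 0.021 0.052] zmax 0.056 rect [543.  21.] [15. 34.] 85.4
scene orange [375. 250.] 343 mean [0.657 0.097 0.062] zmax 0.072 rect [650. 102.] [55. 54.] 67.8
scene blue [285. 239.] 86 mean [ 0.544 -0.069  0.052] zmax 0.057 rect [543. -68.] [15. 33.] 88.9
scene white roof [293. 219.] 1541 mean [ 0.483 -0.026  0.041] zmax 0.045 rect [477. -24.] [157.  85.] 89.4
scene white roof [393. 253.] 21 mean [0.661 0.144 0.035] zmax 0.037 rect [661. 145.] [ 8. 33.] 26.1
scene white roof [421. 258.] 22 mean [0.697 0.194 0.035] zmax 0.037 rect [697. 192.] [14. 31.] 87.2
scene tray [423. 191.] 829 mean [0.496 0.318 0.019] zmax 0.024 rect [489. 318.] [207. 146.] 1.9
scene tray [407. 269.] 192 mean [0.702 0.159 0.021] zmax 0.03 rect [702. 160.] [83.  7.] 69.2
scene tray [214. 389.] 1046 mean [ 0.811 -0.309  0.019] zmax 0.022 rect [ 809. -307.] [ 25. 185.] 0.5
scene tray [217. 402.] 1083 mean [ 0.836 -0.31   0.019] zmax 0.022 rect [ 835. -307.] [185.  24.] 89.9
scene tray [221. 414.] 1137 mean [ 0.861 -0.31   0.019] zmax 0.022 rect [ 860. -307.] [184.  24.] 89.4
scene
[... 1405 characters left out ...]
59. 365.] 7268 mean [ 0.863 -0.31   0.018] zmax 0.021 rect [ 864. -300.] [200. 132.] 90.0
side traydark [289. 189.] 2632 mean [0.488 0.32  0.01 ] zmax 0.022 rect [488. 318.] [200. 152.] 2.0
side traydark [427. 182.] 1204 mean [0.818 0.353 0.005] zmax 0.007 rect [827. 359.] [230. 116.] 10.9
side traydark [475. 255.] 835 mean [ 0.829 -0.018  0.02 ] zmax 0.03 rect [834.  -3.] [98. 56.] 0.7
side traydark [281. 288.] 662 mean [ 0.476 -0.101  0.017] zmax 0.03 rect [479. -99.] [85. 29.] 16.1
side traydark [554. 368.] 9777 mean [ 0.854 -0.313  0.017] zmax 0.021 rect [ 859. -299.] [202. 141.] 89.9
side traydark [319. 399.] 4740 mean [ 0.531 -0.348  0.007] zmax 0.009 rect [ 529. -344.] [153.  81.] 9.9
```

View pics/crop.png

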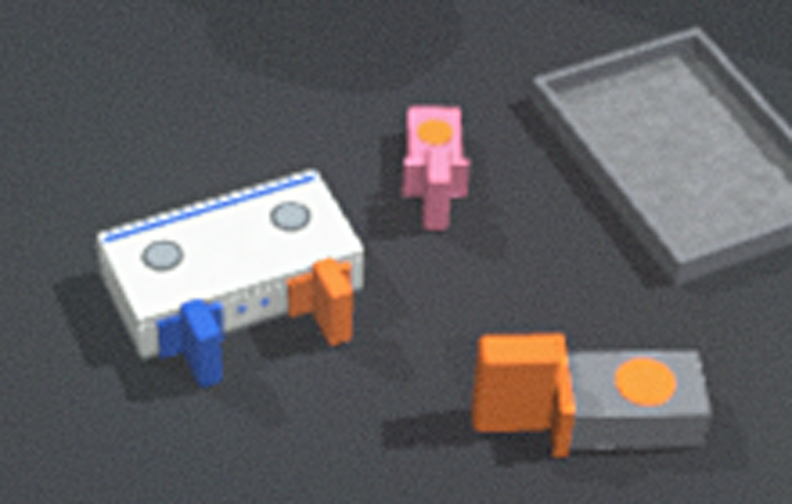

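The crop confirms it: the orange grip sits in the changer's left bay (crop 333,300), the blue in the other (200,340). The decoys are the larger loose one (crop 590,395) and the pink one (435,160). Grip centre is about (0.541, 0.020), changer yaw about 0, tray centre (0.488, 0.318).

```bash
cat > go.py <<'E'
from h import *
import sys
def plan(x,y,z,yaw=None):
    s=bot.read_state(); M=R.from_rotvec(s['tcp_rot']).as_matrix()
    yw=np.degrees(np.arctan2(M[1,1],M[0,1]))-90   # tool y axis heading rel. world y
    d=M.T@(np.array([x,y,z])-s['tool_pos'])*1000
    print('t',s['time'],'pos',np.round(s['tool_pos'],4),'z',M[:,2].round(3),'toolx',M[:,0].round(3),'tooly',M[:,1].round(3),'ydir off',round((yw+90)%180-90,2),'shift tool mm',d.round(1),'q',np.round(s['q'],2))
if __name__=='__main__': plan(*map(float,sys.argv[1:4]))
E
python3 go.py 0.541 0.020 0.2
```

```text
t 0.1 pos [0.1953 0.6454 0.2301] z [-0.001 -0.002 -1.   ] toolx [-0.957  0.29   0.   ] tooly [ 0.29   0.957 -0.002] ydir off -16.83 shift tool mm [-512.  -498.4   31.1] q [ 1.24  0.26  1.61 -0.    1.27 -0.04]
```

{"api": "jog_arm", "payload": {
  "motion": [
    [1,0,0,0,-5.6],
    [1,0,0,0,-5.6],
    [1,0,0,0,-5.6],
    [1,-19,-34,2,0],
    [1,-19,-34,2,0],
    [1,-19,-34,2,0],
    [1,-19,-34,2,0],
    [1,-19,-34,2,0],
    [1,-19,-34,2,0],
    [1,-19,-34,2,0]
  ]
}}

```text
time: 0.93
tool_pos: [0.3285, 0.406, 0.2167]
tcp_rot: [-0.0, -3.141, 0.001]
wrist_force: [0.4, 0.3, 0.4]
width: 1.0
grip_force: 0.0
```

{"api": "jog_arm", "payload": {
  "motion": [
    [1,-19,-34,2,0],
    [1,-19,-34,2,0],
    [1,-19,-34,2,0],
    [1,-19,-34,2,0],
    [1,-19,-34,2,0],
    [1,-19,-34,2,0],
    [1,-19,-34,2,0],
    [1,-19,-34,2,0],
    [1,-19,-34,2,0],
    [1,-10,-20,2,0]
  ]
}}

```text
time: 1.77
tool_pos: [0.5104, 0.0786, 0.197]
tcp_rot: [0.004, 3.141, -0.002]
wrist_force: [0.9, 0.3, 0.4]
width: 0.996
grip_force: 0.0
```

```bash
python3 - <<'E'
from h import *
grab('wrist','w1')
i=cv2.imread('pics/w1.png')
import go; go.plan(.541,.02,.2)
E
```

```text
t 1.8167 pos [0.5113 0.0764 0.1965] z [ 0.001 -0.003 -1.   ] toolx [-1.     0.004 -0.001] tooly [ 0.004  1.    -0.003] ydir off -0.22 shift tool mm [-29.9 -56.3  -3.2] q [ 0.1  -0.01  1.98 -0.    1.17 -1.46]
```

View pics/w1.png

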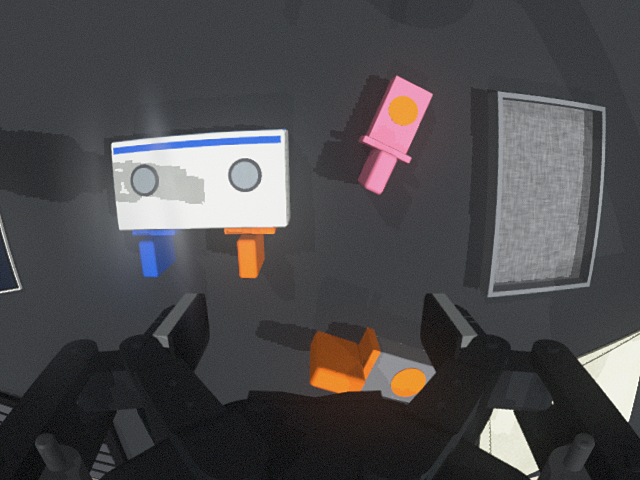

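The wrist view shows the changer at (200,180), the orange grip at (250,256), the blue at (152,256), the pink one at (395,140), the large decoy at (340,360) and the tray at (545,195). I'll measure from this view.

```bash
cat > wm.py <<'E'
from h import *
def wm(tag):
    D=np.load(f'pics/{tag}.npz'); H=cv2.cvtColor(D['p'],cv2.COLOR_RGB2HSV).reshape(-1,3)
    v,u=np.mgrid[:480,:640]; uv=np.c_[u.ravel(),v.ravel()]; P=pts('wrist',tag,uv); ok=(D['d'].ravel()>0)
    for name,m,lo,hi,a in (('orange',(H[:,0]>4)&(H[:,0]<18)&(H[:,1]>150),.046,.1,60),('blue',(H[:,0]>100)&(H[:,0]<130)&(H[:,1]>150),.046,.1,60),('roof',(H[:,1]<70)&(H[:,2]>100),.036,.048,800),('tray',(H[:,1]<60)&(H[:,2]>90),.015,.03,300)):
        k,l,st,c=cv2.connectedComponentsWithStats((m&ok&(P[:,2]>lo)&(P[:,2]<hi)).reshape(480,640).astype(np.uint8))
        for i in range(1,k):
            if st[i,4]<a: continue
            q=P[l.ravel()==i]; z=np.median(q[:,2]); r=cv2.minAreaRect((q[:,:2]*1000).astype(np.float32))
            print(name,c[i].round(),st[i,4],'z',z.round(4),'med',np.median(q,0).round(3),'rect',np.round(r[0],1),np.round(r[1],1),round(r[2],1))
E
python3 -c "
from wm import *; wm('w1')"
```

```text
orange [247. 258.] 761 z 0.0535 med [0.537 0.024 0.053] rect [537.   23.4] [33.6 16.1] 0.4
orange [336. 374.] 1635 z 0.0691 med [0.642 0.097 0.069] rect [648.8 102.3] [55.6 22.5] 70.5
blue [149. 260.] 546 z 0.0536 med [ 0.54  -0.065  0.054] rect [538.6 -65.9] [31.5 16. ] 0.1
roof [202. 184.] 14864 z 0.042 med [ 0.476 -0.014  0.042] rect [474.5 -22.7] [ 81.1 156.7] 0.6
tray [539. 190.] 2525 z 0.0216 med [0.476 0.285 0.022] rect [487.7 319.4] [201.  142.6] 1.8
```

{"api": "jog_arm", "payload": {
  "motion": [
    [1,0,0,0,-0.8],
    [1,0,0,0,0]
  ]
}}

```text
time: 1.98
tool_pos: [0.5086, 0.0817, 0.1967]
tcp_rot: [0.02, -3.14, -0.001]
wrist_force: [-0.1, 0.2, 0.1]
width: 0.999
grip_force: 0.0
```

```bash
python3 go.py 0.538 0.0225 0.1
```

```text
t 1.9833 pos [0.5086 0.0817 0.1967] z [-0.002  0.    -1.   ] toolx [-1.    -0.013  0.002] tooly [-0.013  1.     0.   ] ydir off 0.73 shift tool mm [-28.7 -59.6  96.6] q [ 0.11 -0.01  1.98  0.    1.18 -1.47]
```

{"api": "jog_arm", "payload": {
  "motion": [
    [1,-10,-20,28,0],
    [1,-10,-20,28,0],
    [1,-8,-19,28,0],
    [1,-1,-1,12,0],
    [1,0,0,0,0],
    [1,0,0,0,0]
  ]
}}

```text
time: 2.48
tool_pos: [0.5378, 0.0236, 0.1008]
tcp_rot: [0.022, -3.139, -0.001]
wrist_force: [-0.1, 0.9, 0.4]
width: 1.002
grip_force: 0.0
```

```bash
python3 - <<'E'
from wm import *
grab('wrist','w2'); wm('w2')
import go; go.plan(.538,.0225,.016)
E
```

```text
orange [312. 263.] 1688 z 0.0535 med [0.536 0.023 0.054] rect [537.3  22.8] [33.5 15.7] 0.0
orange [403. 398.] 147 z 0.0498 med [0.632 0.084 0.05 ] rect [632.5  85. ] [14.6  4.6] 89.1
blue [159. 265.] 1293 z 0.0536 med [ 0.54  -0.065  0.054] rect [538.7 -66.3] [16.1 33.3] 87.8
roof [243. 152.] 34074 z 0.0419 med [ 0.477 -0.015  0.042] rect [474.2 -22.7] [ 80.7 156.5] 0.7
tray [612. 195.] 1441 z 0.0216 med [0.496 0.253 0.022] rect [488.4 280.1] [201.3  69.2] 3.3
t 2.5333 pos [0.539  0.0237 0.1021] z [ 0.     0.001 -1.   ] toolx [-1.    -0.015 -0.   ] tooly [-0.015  1.     0.001] ydir off 0.84 shift tool mm [ 1.1 -1.2 86.1] q [-0.    0.13  2.02  0.    0.99 -1.59]
```

View pics/w2.png

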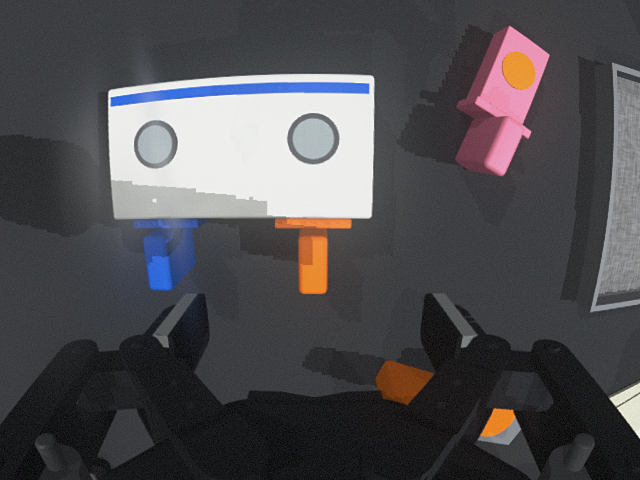

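The orange grip is centred between the fingers (312,258), with blue (162,260) clear of them. I'll descend and grip.

{"api": "jog_arm", "payload": {
  "motion": [
    [1,0.5,-1,28,0],
    [1,0,0,28,0],
    [1,0,0,22,0],
    [1,0,0,8,0],
    [1,0,0,0,0],
    [0.2,0,0,0,0],
    [-0.4,0,0,0,0],
    [-1,0,0,0,0],
    [-1,0,0,0,0],
    [-1,0,0,0,0]
  ],
  "force": 35
}}

```text
time: 3.37
tool_pos: [0.5394, 0.0213, 0.0165]
tcp_rot: [-0.021, 3.139, -0.0]
wrist_force: [0.5, -0.7, -0.1]
width: 0.299
grip_force: 0.0
```

{"api": "jog_arm", "payload": {
  "motion": [
    [-1,0,0,0,0],
    [-1,0,0,0,0],
    [-1,0,0,0,0]
  ]
}}

```text
time: 3.62
tool_pos: [0.5391, 0.0213, 0.0161]
tcp_rot: [-0.021, 3.14, 0.0]
wrist_force: [-0.6, 0.2, 5.7]
width: 0.184
grip_force: 39.6
```

{"api": "jog_arm", "payload": {
  "motion": [
    [-1,-4,0,0,0],
    [-1,-8,0,0,0],
    [-1,-10,0,0,0],
    [-1,-12,0,0,0],
    [-1,-12,0,0,0],
    [-1,-12,0,0,0],
    [-1,-7,0,0,0],
    [-1,-3,0,0,0],
    [-1,0,0,0,0],
    [-1,0,0,0,0]
  ]
}}

```text
time: 4.45
tool_pos: [0.6057, 0.0222, 0.0148]
tcp_rot: [0.021, -3.14, 0.0]
wrist_force: [-0.9, 0.5, 0.4]
width: 0.182
grip_force: 38.9
```

```bash
python3 - <<'E'
from wm import *
grab('wrist','w3'); wm('w3'); grab('scene','s3')
s=bot.read_state(); print(s['tool_pos'],s['width'],s['grip_force'],s['wrist_force'])
a=cv2.resize(cv2.imread('pics/w3.png')[100:340,150:470],None,fx=1.25,fy=1.25)
b=cv2.resize(cv2.imread('pics/s3.png')[160:310,240:440],(400,300))
cv2.imwrite('pics/v3.png',np.hstack([a,b]))
E
```

```text
orange [314. 337.] 4305 z 0.0522 med [0.601 0.023 0.052] rect [604.   23.1] [34.5 17.5] 3.5
blue [ 56. 154.] 3840 z 0.0534 med [ 0.54  -0.063  0.053] rect [538.6 -66.2] [17.3 34.1] 89.9
roof [203.  37.] 29408 z 0.0418 med [ 0.503 -0.017  0.042] rect [502.2 -23.9] [160.   43.1] 83.1
tray [201.  76.] 840 z 0.0239 med [ 0.514 -0.02   0.024] rect [513.8 -23.7] [ 3.1 51.6] 2.3
tray [315. 173.] 12117 z 0.0276 med [0.556 0.022 0.028] rect [550.9  22. ] [59.8 36. ] 0.9
[0.60544999 0.02217994 0.01488363] 0.18350531474546292 38.90275061130524 [ 0.50963757  0.03808751 -1.37153186]
```

View pics/v3.png

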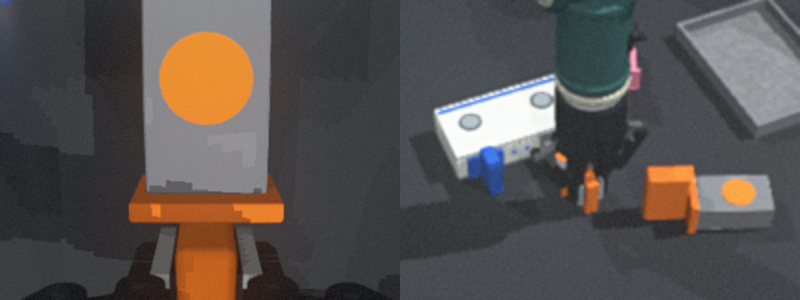

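The cartridge is fully out (free of the bay by about 7 mm), firmly held and level. Blue hasn't moved. I'll lift it and carry it to the tray.

{"api": "jog_arm", "payload": {
  "motion": [
    [-1,0,0,-4,0],
    [-1,0,0,-10,0],
    [-1,0,0,-16,0],
    [-1,0,0,-18,0],
    [-1,0,0,-18,0],
    [-1,0,0,-14,0],
    [-1,2,6,-8,0],
    [-1,4,14,-4,0],
    [-1,6,22,0,0],
    [-1,7,26,0,0]
  ]
}}

```text
time: 5.38
tool_pos: [0.586, 0.0907, 0.1076]
tcp_rot: [-0.018, 3.141, 0.0]
wrist_force: [-0.5, 0.3, -0.1]
width: 0.184
grip_force: 38.9
```

{"api": "jog_arm", "payload": {
  "motion": [
    [-1,7,27,0,0],
    [-1,7,27,0,0],
    [-1,7,27,0,0],
    [-1,7,27,0,0],
    [-1,7,27,0,0],
    [-1,7,27,0,0],
    [-1,7,27,0,0],
    [-1,6,21,0,0],
    [-1,4,12,0,0],
    [-1,1,6,0,0]
  ]
}}

```text
time: 6.22
tool_pos: [0.5215, 0.3191, 0.1067]
tcp_rot: [0.025, -3.14, 0.001]
wrist_force: [0.1, -0.8, -1.6]
width: 0.183
grip_force: 38.8
```

{"api": "jog_arm", "payload": {
  "motion": [
    [-1,0,0,0,0],
    [-1,0,0,0,0]
  ]
}}

```text
time: 6.38
tool_pos: [0.5232, 0.3167, 0.1069]
tcp_rot: [0.022, -3.141, 0.001]
wrist_force: [0.5, -0.1, -0.4]
width: 0.183
grip_force: 38.8
```

```bash
python3 - <<'E'
from wm import *
grab('wrist','w4'); wm('w4'); grab('side','d4')
import go; go.plan(.5225,.319,.018)
a=cv2.resize(cv2.imread('pics/w4.png'),(400,300))
b=cv2.resize(cv2.imread('pics/d4.png')[60:285,200:500],(400,300))
cv2.imwrite('pics/v4.png',np.hstack([a,b]))
E
```

```text
orange [ 42. 387.] 685 z 0.058 med [0.636 0.096 0.058] rect [636.8  94. ] [14.2 37.9] 3.7
tray [316. 152.] 7296 z 0.0216 med [0.452 0.312 0.022] rect [487.2 319.1] [201.1 141.3] 1.9
tray [83. 92.] 1847 z 0.0239 med [0.414 0.156 0.024] rect [418.7 152.8] [36.5 58.6] 66.1
t 6.4833 pos [0.5237 0.316  0.1071] z [-0.    -0.001 -1.   ] toolx [-1.    -0.012  0.   ] tooly [-0.012  1.    -0.001] ydir off 0.71 shift tool mm [ 1.1  3.  89.1] q [ 0.5   0.25  1.86 -0.    1.03 -1.08]
```

View pics/v4.png

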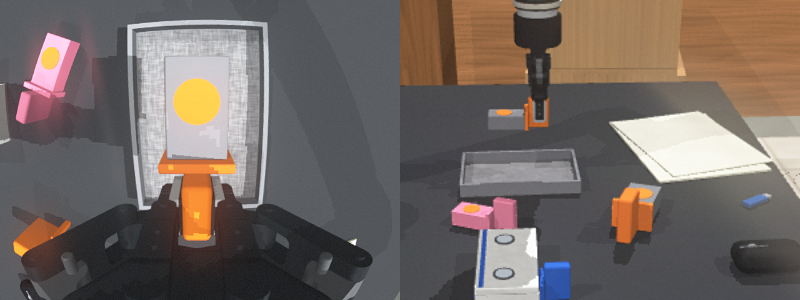

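The cartridge hangs level and centred over the tray (wrist half 197,120; side half 520,118). I'll lower it.

{"api": "jog_arm", "payload": {
  "motion": [
    [-1,1,2,8,0],
    [-1,0,1,16,0],
    [-1,0,0,20,0],
    [-1,0,0,18,0],
    [-1,0,0,12,0],
    [-1,0,0,7,0],
    [-1,0,0,4,0],
    [-1,0,0,2,0],
    [-1,0,0,0,0],
    [-1,0,0,0,0]
  ]
}}

```text
time: 7.32
tool_pos: [0.5232, 0.3205, 0.0212]
tcp_rot: [-0.021, 3.14, 0.001]
wrist_force: [0.2, -0.5, 0.3]
width: 0.184
grip_force: 38.8
```

{"api": "jog_arm", "payload": {
  "motion": [
    [-1,0,0,1,0],
    [-1,0,0,0.5,0],
    [-1,0,0,0,0],
    [-1,0,0,0,0]
  ]
}}

```text
time: 7.65
tool_pos: [0.5226, 0.3202, 0.0192]
tcp_rot: [-0.021, 3.141, 0.0]
wrist_force: [0.4, 0.5, -0.8]
width: 0.182
grip_force: 38.8
```

{"api": "jog_arm", "payload": {
  "motion": [
    [-1,0,0,1,0],
    [-1,0,0,1,0],
    [-1,0,0,0,0],
    [-1,0,0,0,0]
  ]
}}

```text
time: 7.98
tool_pos: [0.5227, 0.3203, 0.0173]
tcp_rot: [-0.021, 3.141, 0.0]
wrist_force: [-1.3, -1.1, 4.0]
width: 0.183
grip_force: 39.4
```

{"api": "jog_arm", "payload": {
  "motion": [
    [-1,0,0,0.7,0],
    [-1,0,0,0,0],
    [-1,0,0,0,0]
  ]
}}

```text
time: 8.23
tool_pos: [0.5227, 0.3203, 0.0173]
tcp_rot: [-0.021, 3.141, 0.0]
wrist_force: [-3.5, -1.6, 8.5]
width: 0.182
grip_force: 40.2
```

It is touching the floor (8.5 N). I'll release and retreat.

{"api": "jog_arm", "payload": {
  "motion": [
    [-0.5,0,0,0,0],
    [-0.2,0,0,0,0],
    [0,0,0,0,0],
    [0,0,0,0,0],
    [0,0,0,0,0],
    [0,0,0,0,0]
  ]
}}

```text
time: 8.73
tool_pos: [0.5223, 0.32, 0.0158]
tcp_rot: [0.021, -3.141, 0.0]
wrist_force: [-0.4, 0.2, 0.2]
width: 0.501
grip_force: 0.0
```

{"api": "jog_arm", "payload": {
  "motion": [
    [0,0,0,-5,0],
    [0,0,0,-12,0],
    [0,0,0,-20,0],
    [0,0,0,-25,0],
    [0,0,0,-25,0],
    [0,0,0,-20,0],
    [0,0,0,-10,0],
    [0,0,0,0,0],
    [0,0,0,0,0]
  ]
}}

```text
time: 9.48
tool_pos: [0.5228, 0.3203, 0.1339]
tcp_rot: [-0.021, 3.14, 0.001]
wrist_force: [-1.2, -0.9, -0.4]
width: 0.5
grip_force: 0.0
```

```bash
python3 - <<'E'
from wm import *
grab('wrist','w5'); wm('w5'); grab('side','d5')
a=cv2.resize(cv2.imread('pics/w5.png'),(400,300))
b=cv2.resize(cv2.imread('pics/d5.png')[100:325,200:500],(400,300))
cv2.imwrite('pics/v5.png',np.hstack([a,b]))
E
```

```text
orange [309. 232.] 215 z 0.0534 med [0.507 0.314 0.053] rect [517.5 315.3] [13.8 34.4] 66.7
orange [ 57. 371.] 697 z 0.059 med [0.637 0.098 0.059] rect [637.2  94.9] [15.7 40.1] 5.2
tray [310. 138.] 6005 z 0.0216 med [0.443 0.311 0.022] rect [480.8 318.8] [188.2 141. ] 1.8
tray [ 97. 100.] 1794 z 0.0239 med [0.419 0.155 0.024] rect [418.8 152.8] [36.6 58.5] 66.0
tray [314. 160.] 3353 z 0.0287 med [0.474 0.32  0.029] rect [467.7 320. ] [59.3 36.7] 0.9
tray [ 13. 179.] 988 z 0.0227 med [0.473 0.055 0.023] rect [473.1  55.2] [80.2  4.8] 1.0
tray [314. 313.] 948 z 0.0214 med [0.584 0.322 0.021] rect [584.7 321.5] [ 6.5 77. ] 1.2
```

View pics/v5.png

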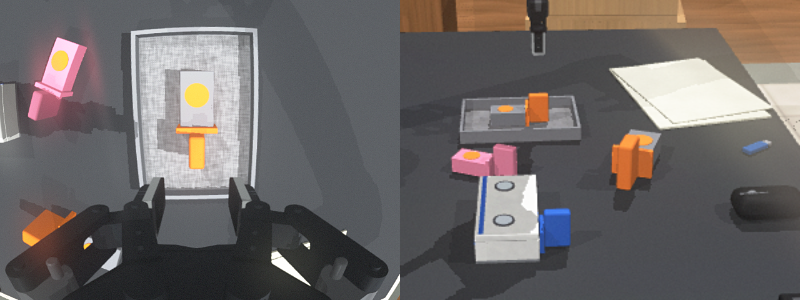

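The cartridge lies flat and upright in the middle of the tray: its body top is at z = 28.7 mm, and floor 5 + body 24 gives 29. The gripper is clear and blue is in place. I'll hand the job in.

```bash
python3 -c "
from workcell import bot; print(bot.finish_job())"
```

```text
the job is handed in; nothing more can be done
None
```

The orange cartridge lies flat in the middle of the grey tray with its grip upright, the blue one is still in its bay, and the job is handed in; the hand-in gave no verdict.

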